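# Line up the almond mill's foot with a drift and drop in its bolt

### The job

The almond mill's long foot has swung a few millimetres off the bolt hole in its stand. Take the tapered drift from the wooden block, work it down through the slot in the foot into the half-hidden hole below, easing the foot into line by feel and never forcing anything, until the drift's shoulder is down on the foot; then draw it out, stand it back in the block, and drop the bolt from the block fully home through foot and stand, upright with its washer flat on the foot. Leave the bowl, jar and scraper where they are.

Things in the scene. Friction and masses are not known exactly. Their poses are not given: they have to be found in the camera images.
- stand: low stainless frame, 360 x 180 mm, 70 mm high, fixed; it carries the grey almond mill. Origin: on the bench, below the middle of the front crossbar. z up; x runs from the mill's rear bolt (at x = -240, y = 0 mm) towards the foot's free end, y across. Ease, do not force: drift, bolt or hand pressing on stand or mill with over 60 N in all fails
- bar_mid (a point): point on the stand at x = 0, y = 0, top of the front crossbar (70 mm above the bench). The bar is flat, 60 mm wide along x, 180 long, 10 thick, clear below down to the bench. Its one round 15.5 mm through hole is only roughly here: the bar is clamped through slots, so the hole's middle lies up to 8 mm off along the stand's x and 2.4 mm along y; the foot hides it but for a crescent
- foot_hole (a point): middle of the upper mouth of the through slot in the free end of the mill's foot, 36 mm long along the foot, 15.5 wide, corners cut; about 78 mm above the bench. The foot, 8 mm thick, 60 wide, lies on the crossbar and ends 35 mm past the slot's middle. It starts 4.5 to 7 mm off the stand's x axis, to the stand's +y. Site x points from rear bolt to slot, z up
- mill: hand-cranked almond mill. Origin on the rear bolt's axis at the foot's underside, 70 mm above the bench; x towards the foot's slot 240 mm away. It turns stiffly about the rear bolt and stays where left: at the slot it slides sideways, along the stand's y, under about 8 N. Its hopper comes within 100 mm of the slot and stands up to 325 mm above the bench
- block: beech tool block 150 x 60 x 80 mm high, fixed, with two round 16.5 mm holes 75 mm deep in its top at x = -42 and x = +42 mm, y = 0. Origin: middle of its underside; x along its length, z up. Drift and bolt stand in the two holes, either way round
- drift: tapered steel drift, 148 mm long, about 220 g, point down in the block. Origin at the point's end, z up its axis. The point is 5 mm wide and tapers evenly up to 14.8 mm at 50 mm; parallel from 50 to 74 mm; at 74 mm is the shoulder of the six-sided handle, 20 mm across flats (two flats face its own +y and -y), which ends at 148 mm. In the block the shoulder rests on the top
- drift_tip (a point): the point's end of the drift (its origin)
- bolt: steel socket-head cap screw with a fixed washer, standing in the block: washer 28 mm wide, 2.5 thick; on it the round head 21 mm wide, 14 high; below it the shank, 14 mm wide, 45 long, 1.5 mm chamfer at its end; about 100 g. Origin: middle of the washer's underside; z up its axis. It is dropped in, not screwed, and goes home only when slot and hole are in line to about 1.5 mm
- bowl: steel bowl, 124 mm wide, 55 mm high, on the bench beside the stand under the mill's outlet; leave alone. Origin: middle of its underside
- jar: glass jar with a steel lid, 80 mm wide, 110 mm high; leave alone. Origin: middle of its underside
- scraper: bench scraper lying flat, blade 110 x 78 mm, handle 130 mm long and 24 mm thick; leave alone. Origin: middle of the blade
Not all that is in view belongs to the job. There is more than one size of the bolt; the job needs the largest.

How it is judged:
By the outcome, as a careful person would: the job done as asked, in the order asked, and still so for the second after the job is handed in, with the robot touching nothing.
It also fails if it takes over 72 s, if anything falls off the work surface, if the arm or the gripper's body presses on something with over 40 N, if the wrist force passes 120 N, or if a joint passes its speed limit or range.

### The arm

A 6-joint arm with a two-finger parallel gripper is mounted at the origin on the work surface. World frame = base frame: x ahead of the robot, y to its left, z up, the work surface at z = 0. Lengths are in m, angles in rad, forces in N, time in s.
With the tool pointing down it reaches from about 0.35 to 0.85 m from the base axis. Payload 8.1 kg.
Tool frame: the origin (TCP) lies between the finger pads; the fingertips stand 11 mm ahead of it and the grasp point (between the pads) lies 8 mm behind it (robot.tips_ahead is the distance from the TCP to the fingertips, in m); z points along the fingers, y is the line along which they close (so a half turn about z gives the same grasp; the last joint's range is limited). The gripper opens to 93 mm and grips with 3 to 60 N. Pads are 15 mm wide; open, the fingers measure 128 mm over their backs; the gripper's body (75 mm by 188 mm) begins 65 mm behind the grasp point.
Start: joints at [1.075, 0.13, 1.488, -0, 1.523, -0.085], TCP at [0.24, 0.55, 0.23] pointing down, gripper open.
Joint ranges: [-2.96, 2.96], [-0.89, 2.26], [0.02, 2.5], [-1.34, 4.48], [0, 2.73], [-2.66, 2.66]. Speed limits (rad/s): [2.39, 2.39, 2.79, 3.14, 3.14, 3.14].

### API

Orientations are given as a rotation vector (axis times angle).
In Python, from plant import robot gives the robot as it stands. The module is installed in compiled form; this text tells all that it offers.
- The arm moves only by the tool move_arm, never from a script. Its argument "deltas" is one flat list of numbers, 7 for each row, row after row: the shift along the tool's x, y, z in m, then the turn, a rotation vector about the tool's x, y, z in rad, then the opening, from 0 (shut) to 1 (fully open). A call has 1 to 12 rows; each row is the pose to reach, as a shift and turn from the pose commanded when the call began, along the tool's axes at that moment; what a row does not reach only later rows make up. A row lasts 1/8 s, in which the tool goes at most 62.5 mm and 10.7 degrees, less where a joint would pass 70% of its speed; a pose out of reach is approached as far as the arm can. A call with a gripper value outside its range is refused whole. The fingers move at their own pace and stop on an object; "squeeze" is the grip in N (left out, the last holds). Time passes only in rows, so rows that repeat a pose let the fingers close. It gives the time, the measured TCP pose, the force, the opening and the grip force at its end, in the units of the state.
- robot.read_state(): the state, without advancing time (a new reading comes with each control period).
- robot.read_camera(name): name is "scene" or "top" or "wrist"; returns (picture, depth): 384x512x3 uint8, red, green, blue; 384x512 float32, m along the optical axis (not along the pixel's ray), 0 where there is no reading.
- robot.camera_model(name): a dict with "K" (3x3 intrinsics, pixels), "R" (3x3) and "t" (3): a world point X has camera coordinates R X + t; the wrist camera has in their place "tool_from_camera" (4x4, takes a point from camera to tool coordinates, whose origin is the TCP and whose axes are the flange's). Camera axes: x right, y down, z forward; pixel columns grow to the right and rows downward; lengths in m; the calibration is good to about 2 mm. The wrist camera is an equidistant fisheye: a pixel r from the principal point sees the ray r / f radians off the axis. A picture is of the moment at which its call begins: read the wrist's pose just before it. camera_model takes no time and is no camera call.
- robot.close_job(): hands the job in; it is judged then, once.
Trained networks look in the newest picture that a camera, given by its name, has taken for a name from the list of things; names that differ only in an ending like _2 or _b are one class to them, and where a whole thing is asked for, a point or a joint stands for the part that bears it (a point fixed in the world has none). Each returns a list of dicts, best first, with "confidence" (0 to 1); they miss things now and then, are a little off and sometimes report something else, mostly with a low value. They report only what shows in the picture. A call takes as long as a camera call. They do not tell look-alikes from the thing itself.
- robot.recognise(camera, label): "uv" ([column, row] in pixels, amid what is visible of it).
The state is a dict: "t": time; "q": joint angles; "dq": joint speeds; "joint_torque": joint torques, N m; "tool_pos": TCP position; "orientation": TCP orientation; "force": force on the tool from outside, world axes, zero at the start; "wrist_torque": the same for the moment, N m; "opening": finger opening in m; "gripper_force": force on a finger pad.
Only numpy, scipy, OpenCV 4.12 (cv2) and the standard library are available. Lean on these libraries where they do the work, as an engineer would, in place of code of your own. Each camera call takes 0.05 s, during which the arm holds its last target. There are 200 camera calls.

## Working session

There is one attempt and no reset: what is moved stays moved. The work goes in short steps, Python scripts to look and compute and a tool call to move; the robot and the scene stay as the last step left them, time stands still between calls to the robot, and variables do not carry over. Pictures are saved under pics/ and viewed, at most 13 in all, crops included, and the job is handed in when it is done.

Besides the shell and the picture viewer there is one more tool, called after "Request:" as name(argument=value, ...), one argument or row to a line, values as JSON. move_arm: Moves the arm, as the interface text tells. Its arguments: {"type":"object","properties":{"deltas":{"type":"array","items":{"type":"number"}},"squeeze":{"type":"number"}},"required":["deltas"]}

```bash
mkdir -p pics; cat > h.py <<'E'
import numpy as np, cv2
from plant import robot
from scipy.spatial.transform import Rotation as Ro
def grab(n):
    s=robot.read_state(); im,d=robot.read_camera(n); return s,im,d
def save(n,im): cv2.imwrite('pics/'+n,im[:,:,::-1])
def world(n,uv,z): # fixed camera, z depth
    m=robot.camera_model(n); K=m['K']
    c=np.linalg.inv(K)@np.array([uv[0],uv[1],1.])*z
    return np.array(m['R']).T@(c-np.array(m['t']))
def cloud(n,d):
    m=robot.camera_model(n);K=np.array(m['K']);v,u=np.mgrid[:384,:512]
    c=np.stack([(u-K[0,2])/K[0,0]*d,(v-K[1,2])/K[1,1]*d,d],-1)
    return (c-np.array(m['t']))@np.array(m['R'])
E
python3 - <<'E'
from h import *
ims=[]
for n in ['top','scene']:
    s,im,d=grab(n); save(n+'0.png',im); np.savez(n+'0.npz',im=im,d=d)
    P=cloud(n,d)
    for l in ['stand','mill','foot_hole','block','drift','bolt','bowl','jar','scraper','bar_mid']:
        for r in robot.recognise(n,l)[:3]:
            u,v=map(int,np.round(r['uv'])); print(n,l,round(r['confidence'],2),(u,v),P[v,u].round(3))
    ims.append(im)
save('both.png',cv2.resize(np.vstack(ims),(450,675))[:0] if 0 else cv2.resize(np.hstack(ims),(800,300)))
print(robot.camera_model('wrist'),robot.camera_model('top')['K'],s['orientation'],s['t'])
E
```

```text
top stand 0.81 (180, 208) [0.524 0.138 0.266]
top mill 0.55 (164, 202) [0.536 0.168 0.251]
top foot_hole 0.92 (166, 207) [0.527 0.164 0.253]
top block 0.94 (380, 241) [ 0.483 -0.234  0.082]
top block 0.65 (402, 260) [ 0.445 -0.254  0.153]
top drift 0.71 (401, 260) [ 0.445 -0.254  0.15 ]
top drift 0.47 (166, 203) [0.534 0.165 0.25 ]
top bolt 0.56 (349, 185) [ 0.603 -0.182  0.049]
top bolt 0.43 (383, 219) [ 0.526 -0.237  0.099]
top bowl 0.73 (156, 292) [0.375 0.228 0.003]
top jar 0.94 (372, 114) [ 0.737 -0.218  0.112]
top scraper 0.89 (260, 118) [0.764 0.007 0.002]
top bar_mid 0.65 (179, 207) [0.527 0.141 0.258]
scene stand 0.77 (315, 179) [0.565 0.157 0.095]
scene foot_hole 0.81 (318, 145) [0.596 0.141 0.203]
scene block 0.91 (134, 222) [ 0.549 -0.249  0.08 ]
scene drift 0.79 (124, 184) [ 0.275 -0.256  0.   ]
scene drift 0.71 (158, 300) [ 0.786 -0.238  0.093]
scene bolt 0.62 (137, 214) [ 0.537 -0.24   0.089]
scene bolt 0.43 (314, 176) [0.563 0.154 0.103]
scene bolt 0.42 (176, 249) [ 0.614 -0.18   0.037]
scene bowl 0.73 (293, 154) [0.335 0.205 0.022]
scene jar 0.87 (158, 299) [ 0.788 -0.237  0.098]
scene scraper 0.94 (290, 291) [0.774 0.007 0.002]
scene bar_mid 0.58 (310, 176) [0.556 0.148 0.1  ]
{'K': array([[297.31863964,   0.        , 258.82553013],
       [  0.        , 297.31863964, 189.76890411],
       [  0.        ,   0.        ,   1.        ]]), 'tool_from_camera': array([[-7.97327001e-04, -9.59182147e-01, -2.82787860e-01,
         7.80912104e-02],
       [ 9.99999661e-01, -8.22466262e-04, -2.98166150e-05,
        -4.89497019e-05],
       [-2.03983909e-04, -2.82787788e-01,  9.59182478e-01,
        -1.54238795e-01],
       [ 0.00000000e+00,  0.00000000e+00,  0.00000000e+00,
         1.00000000e+00]])} [[461.90415742   0.         250.23495354]
 [  0.         461.90415742 196.95717041]
 [  0.           0.           1.        ]] [ 6.40770792e-01  3.07553310e+00 -8.85096460e-05] 0.55
```

View pics/top0.png

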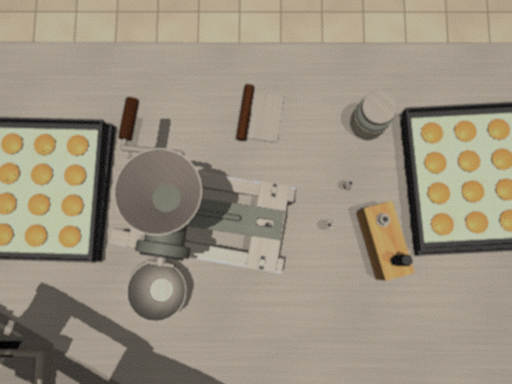

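View pics/scene0.png

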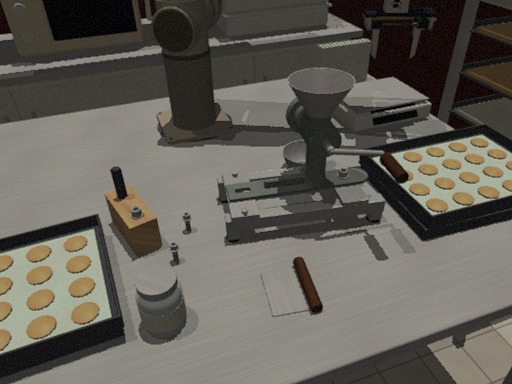

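Top view: the drift (black handle) is at (401,260) and the bolt in the block at (384,219). Possible mix-ups are the loose smaller bolts at (346,184) and (329,224), and the stand's clamp bolts at (275,190) and (262,262). The foot slot is near (266,222). Next I'll take one close crop and measure the geometry.

```bash
python3 - <<'E'
from h import *
D=np.load('top0.npz'); im,d=D['im'],D['d']; P=cloud('top',d)
a=cv2.resize(im[165:285,310:420],(440,480),interpolation=3); b=cv2.resize(im[175:275,235:305],(336,480),interpolation=3)
save('crop1.png',np.hstack([a,b]))
def rect(mask,name):
    pts=P[mask][:,:2].astype(np.float32); r=cv2.minAreaRect(pts*1000); print(name,len(pts),r)
U=np.zeros((384,512),bool)
def box(u0,u1,v0,v1):
    m=U.copy(); m[v0:v1,u0:u1]=1; return m
z=P[...,2]
rect(box(350,420,195,285)&(abs(z-.08)<.006),'block top')
for n,bx,lo,hi in [('drift top',(385,420,245,275),.14,.165),('bolt head',(370,400,205,235),.088,.12),('loose1',(335,360,172,197),.015,.1),('loose2',(318,340,212,236),.015,.1),('bar',(250,300,178,275),.062,.0745),('foot',(200,300,195,245),.0745,.085)]:
    m=box(*bx)&(z>lo)&(z<hi); rect(m,n); print('  mean',P[m].mean(0).round(4),'zmax',z[m].max().round(4))
np.set_printoptions(linewidth=200)
print((z[212:234,252:282]*1000).astype(int))
E
```

```text
block top 1994 ((487.1127624511719, -252.21633911132812), (149.95343017578125, 61.57332992553711), 14.818328857421875)
drift top 125 ((446.553466796875, -262.09527587890625), (19.162553787231445, 21.209491729736328), 50.48244094848633)
  mean [ 0.4462 -0.2612  0.1525] zmax 0.1581
bolt head 97 ((527.2979736328125, -241.24452209472656), (18.44059181213379, 20.30434226989746), 3.2334628105163574)
  mean [ 0.5272 -0.2402  0.0962] zmax 0.1003
loose1 79 ((607.6148681640625, -183.90557861328125), (20.85399055480957, 17.7925968170166), 59.91161346435547)
  mean [ 0.6075 -0.1834  0.0432] zmax 0.0513
loose2 82 ((519.8601684570312, -138.64309692382812), (19.973608016967773, 19.456256866455078), 88.98744201660156)
  mean [ 0.5193 -0.1373  0.0435] zmax 0.0518
bar 1790 ((515.068359375, -6.821464538574219), (92.31368255615234, 180.22158813476562), 80.47810363769531)
  mean [ 0.5132 -0.0104  0.0703] zmax 0.0744
foot 2074 ((526.6045532226562, 43.19614028930664), (90.09326934814453, 171.6044921875), 0.5377666354179382)
  mean [0.5273 0.0424 0.0786] zmax 0.0848
[[  77   76   77   79   80   80   79   79
[... 2625 characters left out ...]
8   77   79   79   78   75   79   79   78   80   77   75   77   80   79   78   79   77]
 [  76   76   77   79   79   79   79   77   78   78   77   80   79   77   78   78   75   79   80   79   78   78   76   77   75   78   80   79   79   81]
 [  79   77   78   76   81   79   79   80   79   78   78   76   80   78   77   77   78   80   82   78   76   79   76   78   78   82   77   75   77   75]
 [  81   78   80   78   76   79   79   79   76   78   77   81   77   79   79   77   77   80   79   79   80   78   79   76   79   80   76   75   80   77]
 [  77   80   79   77   77   78   78   76   78   76   77   78   79   77   78   80   76   77   79   81   78   80   79   78   78   79   79   77   81   68]]
```

View pics/crop1.png

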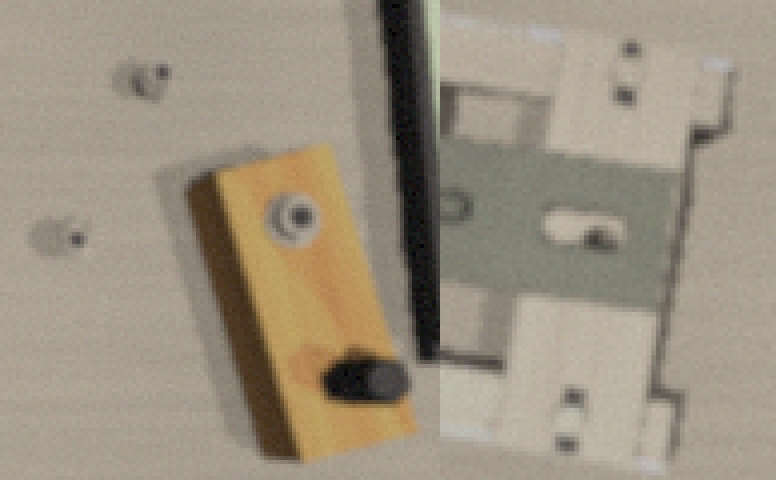

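Crop: the block bolt at (384,219) has the broad washer and head, and both loose ones are clearly smaller. The hole crescent shows at the lower right of the slot, near (268,224). Next come the hopper clearance and the slot and hole fits.

```bash
python3 - <<'E'
from h import *
D=np.load('top0.npz'); im,d=D['im'],D['d']; P=cloud('top',d); z=P[...,2]
v,u=np.mgrid[:384,:512]
m=(u>250)&(u<282)&(v>214)&(v<230)&(z<.0742)
m=cv2.morphologyEx(m.astype(np.uint8),cv2.MORPH_OPEN,np.ones((2,2)))>0
# intersect rays with plane z=.078
md=robot.camera_model('top');K=md['K'];R=np.array(md['R']);t=np.array(md['t']);C=-R.T@t
def plane(uu,vv,h):
    r=np.stack([(uu-K[0,2])/K[0,0],(vv-K[1,2])/K[1,1],np.ones_like(uu,float)],-1)@R
    return C+r*((h-C[2])/r[...,2])[...,None]
print('cam',C)
q=plane(u[m],v[m],.078)[:,:2].astype(np.float32)*1000; print('slot',cv2.minAreaRect(q))
hm=(u>262)&(u<275)&(v>220)&(v<229)&(z<.05)
q=plane(u[hm],v[hm],.070)[:,:2]*1000; print('hole crescent',len(q),q.mean(0),q.min(0),q.max(0))
# foot edges
fm=(u>240)&(u<290)&(abs(z-.078)<.0035); 
s,ims,ds=grab('scene'); Q=cloud('scene',ds).reshape(-1,3); A=np.vstack([P.reshape(-1,3),Q])
# mill above: distance along
slot=np.array([.516,-.012])
for h in np.arange(.09,.36,.02):
    k=(abs(A[:,2]-h)<.01)&(A[:,1]>-.05)&(A[:,1]<.3)&(A[:,0]>.4)&(A[:,0]<.7)
    if k.sum()>5:
        a=A[k]; dd=np.linalg.norm(a[:,:2]-slot,axis=1); i=np.argsort(dd)[min(3,len(dd)-1)]; print(round(h,2),k.sum(),dd[i].round(3),a[i].round(3))
k=(P[...,0]>.35)&(P[...,0]<.75)&(P[...,1]<-.285)&(P[...,1]>-.36); print('tray',np.percentile(z[k],[5,50,95,99]), P[k&(z>.015)&(z<.1)][:,1].max() if (k&(z>.015)).any() else None)
# stand bar long axis
bm=(u>240)&(u<300)&(v>178)&(v<275)&(abs(z-.07)<.003)
print(s['t'])
E
```

```text
cam [0.43103651 0.01328702 1.01269857]
slot ((518.6079711914062, -5.991283416748047), (33.963191986083984, 14.724261283874512), 80.95343780517578)
hole crescent 23 [516.28202792 -10.48613454] [512.89485131 -16.3581828 ] [521.09458391  -4.0850915 ]
0.09 1340 0.012 [ 0.504 -0.014  0.081]
0.11 150 0.157 [0.546 0.142 0.106]
0.13 160 0.157 [0.541 0.143 0.135]
0.15 114 0.157 [0.54  0.143 0.142]
0.17 89 0.158 [0.466 0.138 0.18 ]
0.19 1066 0.144 [0.528 0.132 0.197]
0.21 1017 0.143 [0.546 0.128 0.203]
0.23 1249 0.147 [0.524 0.135 0.22 ]
0.25 1701 0.149 [0.54  0.135 0.26 ]
0.27 1302 0.138 [0.547 0.122 0.279]
0.29 2319 0.126 [0.534 0.113 0.3  ]
0.31 3338 0.112 [0.54  0.098 0.318]
0.33 371 0.112 [0.542 0.097 0.32 ]
tray [-0.00154223  0.01238891  0.06257333  0.07881735] -0.2850302350950977
1.1
```

```bash
cat >> h.py <<'E'
def rt(phi): # tool down, tool x at angle phi (deg)
    c,s=np.cos(np.radians(phi)),np.sin(np.radians(phi)); return np.array([[c,s,0],[s,-c,0],[0,0,-1.]])
def go(p,phi=80,st=None):
    s=st or robot.read_state(); R=Ro.from_rotvec(s['orientation']).as_matrix()
    print('d',(R.T@(np.array(p)-s['tool_pos'])).round(4),'turn',Ro.from_matrix(R.T@rt(phi)).as_rotvec().round(4))
def st():
    s=robot.read_state(); R=Ro.from_rotvec(s['orientation']).as_matrix()
    print('t',s['t'],'pos',np.round(s['tool_pos'],4),'F',np.round(s['force'],1),'T',np.round(s['wrist_torque'],2),'op',round(s['opening'],4),'g',round(s['gripper_force'],1),'x ang',np.degrees(np.arctan2(R[1,0],R[0,0])).round(2),'q',np.round(s['q'],2))
    return s,R
E
python3 -c "
from h import *
st();go([.4,.2,.4]);go([.4465,-.2625,.4]);go([.4465,-.2625,.22])"
```

```text
t 1.15 pos [0.2396 0.5501 0.2297] F [ 0.1  0.8 -0.1] T [ 0.03  0.05 -0.05] op 0.093 g 0.0 x ang 156.47 q [ 1.07  0.13  1.49  0.    1.52 -0.09]
d [-0.2869 -0.2569 -0.1704] turn [ 0.     -0.      1.3346]
d [-0.5142 -0.6624 -0.1704] turn [ 0.     -0.      1.3346]
d [-0.5142 -0.6624  0.0096] turn [ 0.     -0.      1.3346]
```

Request:
move_arm(
  deltas=[0, 0, -0.06, 0, 0, 0.1, 0.4, -0.02, -0.02, -0.12, 0, 0, 0.2, 0.4, -0.06, -0.055, -0.16, 0, 0, 0.35, 0.4, -0.1, -0.1, -0.17, 0, 0, 0.5, 0.4, -0.14, -0.14, -0.17, 0, 0, 0.65, 0.4, -0.18, -0.18, -0.17, 0, 0, 0.8, 0.4, -0.22, -0.22, -0.17, 0, 0, 0.95, 0.4, -0.255, -0.265, -0.17, 0, 0, 1.1, 0.4, -0.29, -0.31, -0.17, 0, 0, 1.2, 0.4, -0.325, -0.36, -0.17, 0, 0, 1.3, 0.4, -0.36, -0.41, -0.17, 0, 0, 1.335, 0.4, -0.395, -0.46, -0.17, 0, 0, 1.335, 0.4],
)

```text
t: 2.65
tool_pos: [0.418, -0.0314, 0.4]
orientation: [2.407, 2.018, 0.001]
force: [1.0, 0.7, -0.3]
opening: 0.0377
gripper_force: 0.0
```

```bash
python3 -c "
from h import *
st();go([.4465,-.2625,.30]);go([.4465,-.2625,.22])"
```

```text
t 2.65 pos [ 0.418  -0.0314  0.4   ] F [ 1.   0.7 -0.3] T [-0.07  0.09  0.02] op 0.0377 g 0.0 x ang 79.94 q [-0.2  -0.36  1.64  0.    1.87 -0.02]
d [-0.2226  0.0683  0.1001] turn [ 0.0012 -0.0001 -0.001 ]
d [-0.2226  0.0682  0.1801] turn [ 0.0012 -0.0001 -0.001 ]
```

Request:
move_arm(
  deltas=[-0.055, 0.017, 0.025, 0, 0, 0, 0.4, -0.11, 0.034, 0.05, 0, 0, 0, 0.4, -0.165, 0.05, 0.09, 0, 0, 0, 0.4, -0.2226, 0.0683, 0.14, 0, 0, 0, 0.4, -0.2226, 0.0683, 0.14, 0, 0, 0, 0.4],
)

```text
t: 3.28
tool_pos: [0.4451, -0.262, 0.2565]
orientation: [-2.406, -2.013, 0.002]
force: [-0.6, 0.4, -0.4]
opening: 0.0371
gripper_force: 0.0
```

```bash
cat >> h.py <<'E'
def wproj(p,s): # world -> wrist pixel
    m=robot.camera_model('wrist'); R=Ro.from_rotvec(s['orientation']).as_matrix()
    pt=np.append(R.T@(np.array(p)-s['tool_pos']),1); c=np.linalg.inv(m['tool_from_camera'])@pt
    r=np.hypot(c[0],c[1]); th=np.arctan2(r,c[2]); K=m['K']; return K[0,0]*th*c[:2]/r+K[:2,2]
def wcloud(d,s):
    m=robot.camera_model('wrist'); K=m['K']; R=Ro.from_rotvec(s['orientation']).as_matrix(); T=m['tool_from_camera']
    v,u=np.mgrid[:384,:512]; x=(u-K[0,2])/K[0,0]; y=(v-K[1,2])/K[1,1]; th=np.hypot(x,y)+1e-9
    k=np.tan(th)/th*d; c=np.stack([x*k,y*k,d],-1); return (c@T[:3,:3].T+T[:3,3])@R.T+s['tool_pos']
E
python3 - <<'E'
from h import *
s,im,d=grab('wrist'); st(); P=wcloud(d,s); np.savez('w1.npz',im=im,d=d)
z=P[...,2]
for n,c,lo,hi in [('drift',(.4465,-.2625),.145,.165),('bolt',(.5277,-.2415),.088,.105)]:
    k=(z>lo)&(z<hi)&(np.hypot(P[...,0]-c[0],P[...,1]-c[1])<.025)
    if k.sum(): print(n,k.sum(),P[k].mean(0).round(4),cv2.minAreaRect(P[k][:,:2].astype(np.float32)*1000))
k=(abs(z-.08)<.004)&(abs(P[...,0]-.487)<.12)&(abs(P[...,1]+.252)<.07); print('block',k.sum(),cv2.minAreaRect(P[k][:,:2].astype(np.float32)*1000) if k.sum() else 0)
for p in [(.4465,-.2625,.154),(.5277,-.2415,.0965)]: cv2.circle(im,tuple(int(a) for a in wproj(p,s)),3,(255,0,0),1)
save('w1.png',im)
E
```

```text
t 3.325 pos [ 0.4451 -0.2626  0.2555] F [-2.3 -0.3 -1.9] T [-0.11  0.13 -0.01] op 0.0369 g 0.0 x ang 79.83 q [-0.63 -0.1   1.67 -0.    1.57 -0.45]
drift 425 [ 0.4455 -0.2614  0.1521] ((445.33917236328125, -262.4998779296875), (22.680585861206055, 20.322202682495117), 18.473430633544922)
bolt 288 [ 0.5258 -0.2404  0.0953] ((526.1727294921875, -240.69520568847656), (19.54347801208496, 19.51949119567871), 36.973148345947266)
block 5671 ((486.05609130859375, -251.99395751953125), (150.8052215576172, 61.24974060058594), 14.985154151916504)
```

View pics/w1.png

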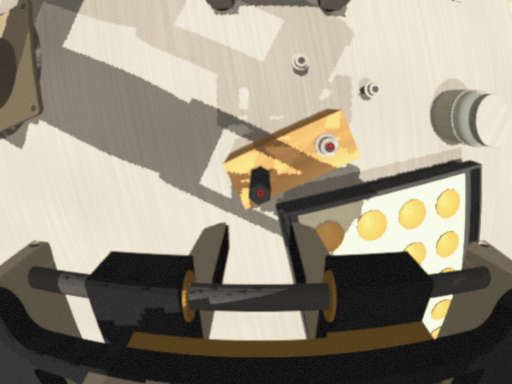

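Request:
move_arm(
  deltas=[0, -0.0005, 0.05, 0, 0, 0, 0.4, 0, -0.0005, 0.1, 0, 0, 0, 0.4, 0, -0.0005, 0.15, 0, 0, 0, 0.4, 0, -0.0005, 0.15, 0, 0, 0, 0.4, 0, -0.0005, 0.15, 0, 0, 0, 0, 0, -0.0005, 0.15, 0, 0, 0, 0, 0, -0.0005, 0.15, 0, 0, 0, 0, 0, -0.0005, 0.15, 0, 0, 0, 0],
  squeeze=45,
)

```text
t: 4.32
tool_pos: [0.4463, -0.2613, 0.1125]
orientation: [2.406, 2.017, -0.001]
force: [-7.5, 1.0, 7.6]
opening: 0.0201
gripper_force: 45.0
```

```bash
python3 -c "
from h import *
st()"
```

```text
t 4.325 pos [ 0.4463 -0.2613  0.1125] F [-7.5  1.   7.6] T [ 0.17  1.61 -0.02] op 0.0201 g 45.0 x ang 79.97 q [-0.63 -0.01  1.85 -0.    1.3  -0.45]
```

Request:
move_arm(
  deltas=[0, 0, -0.03, 0, 0, 0, 0, 0, 0, -0.08, 0, 0, 0, 0, 0, 0, -0.13, 0, 0, 0, 0, 0.03, 0.004, -0.16, 0, 0, 0, 0, 0.085, 0.012, -0.16, 0, 0, 0, 0, 0.14, 0.02, -0.16, 0, 0, 0, 0, 0.19, 0.027, -0.16, 0, 0, 0, 0, 0.22, 0.03, -0.15, 0, 0, 0, 0, 0.22, 0.03, -0.15, 0, 0, 0, 0, 0.22, 0.03, -0.15, 0, 0, 0, 0],
)

```text
t: 5.58
tool_pos: [0.514, -0.0494, 0.2607]
orientation: [2.406, 2.018, 0.001]
force: [-0.0, 0.5, -3.0]
opening: 0.02
gripper_force: 45.0
```

```bash
python3 - <<'E'
from h import *
st(); s,im,d=grab('wrist'); P=wcloud(d,s); np.savez('w2.npz',im=im,d=d,p=s['tool_pos'],o=s['orientation'])
z=P[...,2]; st()
k=(abs(P[...,0]-.5186)<.02)&(abs(P[...,1]+.006)<.024)
k2=k&(z<.074)&(z>-.02); q=P[k2][:,:2].astype(np.float32)*1000
print('slot',k2.sum(),cv2.minAreaRect(q))
# rays onto z=.07 for hole pix
C=None
R=Ro.from_rotvec(s['orientation']).as_matrix(); cam=R@robot.camera_model('wrist')['tool_from_camera'][:3,3]+s['tool_pos']
hm=k&0 if 0 else (z<.04)
X=cam+(P-cam)*((.07-cam[2])/(P[...,2]-cam[2]))[...,None]
hm&=(abs(X[...,0]-.5186)<.02)&(abs(X[...,1]+.006)<.024)
print('hole',hm.sum(),X[hm].mean(0).round(4),X[hm].min(0).round(4),X[hm].max(0).round(4))
c=wproj((.5186,-.006,.078),s); print(c, 'drift tip', wproj(np.array(s['tool_pos'])+[0,0,-.1065],s))
u0,v0=int(c[0]),int(c[1])
u0=max(60,min(452,u0)); v0=max(60,min(324,v0)); save('w2.png',cv2.resize(im[v0-60:v0+60,u0-60:u0+60],(600,600),interpolation=3)); print(u0,v0)
E
```

```text
t 5.575 pos [ 0.514  -0.0494  0.2607] F [-0.   0.5 -3. ] T [-0.07  0.11  0.01] op 0.02 g 45.0 x ang 79.99 q [-0.19 -0.11  1.67 -0.    1.58 -0.02]
t 5.625 pos [ 0.514  -0.0497  0.2607] F [-0.1 -0.5 -2.5] T [-0.03  0.11  0.01] op 0.0199 g 45.0 x ang 79.94 q [-0.2  -0.11  1.67 -0.    1.58 -0.02]
slot 399 ((517.214111328125, -6.046663284301758), (39.718379974365234, 20.34354591369629), 84.11420440673828)
hole 83 [ 0.5152 -0.0097  0.07  ] [ 0.5101 -0.0163  0.07  ] [ 0.5202 -0.0029  0.07  ]
[255.32348877 135.40379145] drift tip [258.03011228 191.56326502]
255 135<stdin>:11: RuntimeWarning: divide by zero encountered in divide
<stdin>:11: RuntimeWarning: invalid value encountered in multiply
```

View pics/w2.png

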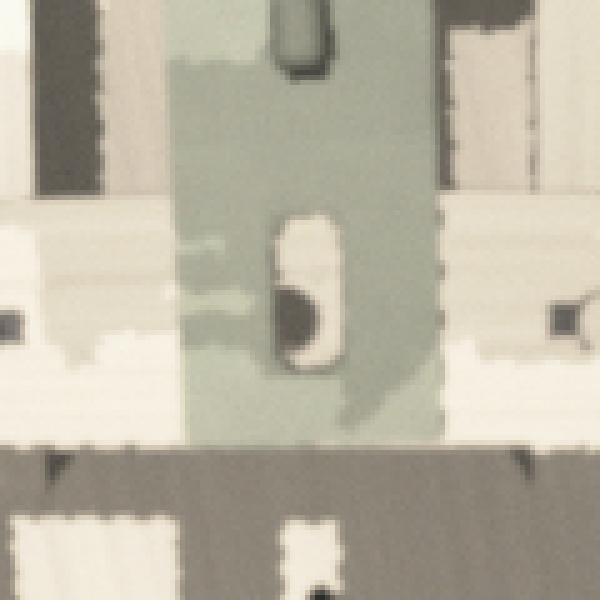

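```bash
python3 - <<'E'
from h import *
D=np.load('w2.npz'); s={'tool_pos':D['p'],'orientation':D['o']}; d=D['d']; im=D['im']; P=wcloud(d,s)
m=robot.camera_model('wrist');K=m['K'];R=Ro.from_rotvec(s['orientation']).as_matrix();T=m['tool_from_camera']
cam=R@T[:3,3]+s['tool_pos']
def ray(uv,h):
    x=(uv[0]-K[0,2])/K[0,0];y=(uv[1]-K[1,2])/K[1,1];th=np.hypot(x,y); c=np.array([x/th*np.sin(th),y/th*np.sin(th),np.cos(th)])
    r=R@T[:3,:3]@c; return cam+r*(h-cam[2])/r[2]
sl=ray((255-60+309/5-.4,135-60+293/5-.4),.078); ho=ray((255-60+286/5-.4,75+320/5-.4),.07)
ed=ray((255-60+319/5-.4,75+320/5-.4),.07); top=ray((195+286/5-.4,75+288/5-.4),.07); bot=ray((195+286/5-.4,75+352/5-.4),.07)
print('slot',sl.round(4),'hole',ho.round(4),'hole in tool',(R.T@(ho-s['tool_pos'])).round(4),'slot in tool',(R.T@(sl-s['tool_pos'])).round(4))
print('edge dist',np.linalg.norm(ed-ho).round(4),'chord',np.linalg.norm(top-bot).round(4))
Q=(P-s['tool_pos'])@R  # tool coords
for z0 in np.arange(.02,.11,.01):
    k=(abs(Q[...,2]-z0)<.005)&(np.hypot(Q[...,0],Q[...,1])<.018)
    if k.sum()>2: a=Q[k]; print(round(z0,3),k.sum(),'x',np.percentile(a[:,0],[5,50,95]).round(4),'y',a[:,1].min().round(4),a[:,1].mean().round(4),a[:,1].max().round(4))
k=(np.hypot(Q[...,0],Q[...,1])<.015)&(Q[...,2]>.03)&(Q[...,2]<.12); v,u=np.nonzero(k); i=v.argmin(); print('topmost tip pix',u[v==v.min()],v.min())
save('w2b.png',cv2.resize(im[130:250,190:330],(700,600),interpolation=3))
E
```

```text
slot [ 0.5202 -0.0037  0.078 ] hole [ 0.5137 -0.0098  0.07  ] hole in tool [ 0.039  -0.0075  0.1907] slot in tool [ 0.0461 -0.002   0.1827]
edge dist 0.0077 chord 0.015
0.02 185 x [0.0041 0.0068 0.0093] y -0.0097 0.0003 0.0103
0.03 130 x [0.0042 0.0067 0.0093] y -0.0095 0.0004 0.01
0.04 17 x [0.003  0.0044 0.0056] y -0.005 -0.0006 0.0057
0.05 81 x [0.0015 0.0045 0.0054] y -0.0068 0.0002 0.0073
0.06 52 x [0.0013 0.0043 0.0054] y -0.0068 0.0006 0.0075
0.07 34 x [0.0017 0.0035 0.0044] y -0.0049 0.0001 0.0054
0.08 25 x [0.0008 0.0027 0.0032] y -0.0042 0.0004 0.0048
0.09 18 x [0.0002 0.0016 0.0022] y -0.0035 0.0 0.0034
0.1 11 x [-0.0003  0.0007  0.0014] y -0.002 0.0003 0.0025
topmost tip pix [257 258 259 260] 192
```

View pics/w2b.png

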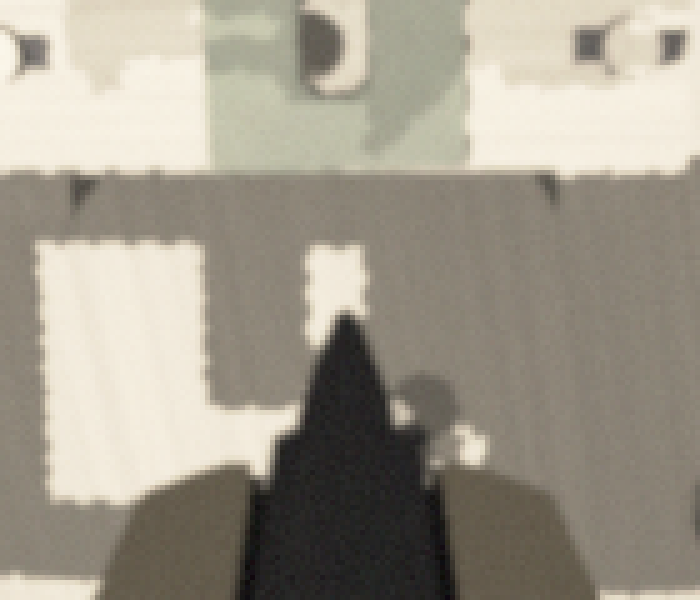

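Crop: slot spans (275,213) to (343,372), and the hole crescent is on its left with its centre near (286,320). Tip crop: the drift hangs straight and centred, with its tip at about pixel (259,192). The foot is about 5.5 mm off. I'll go in offset by about +2.8 mm in y, at the middle of the overlap.

Request:
move_arm(
  deltas=[0.02, -0.0025, 0.01, 0, 0, 0, 0, 0.0408, -0.005, 0.02, 0, 0, 0, 0, 0.0408, -0.005, 0.05, 0, 0, 0, 0, 0.0408, -0.005, 0.065, 0, 0, 0, 0, 0.0408, -0.005, 0.065, 0, 0, 0, 0],
)

```text
t: 6.25
tool_pos: [0.5152, -0.0087, 0.1937]
orientation: [-2.407, -2.016, 0.003]
force: [-0.3, -0.6, -2.9]
opening: 0.0198
gripper_force: 45.0
```

```bash
python3 - <<'E'
from h import *
s,im,d=grab('wrist'); st()
save('w3.png',cv2.resize(im[100:240,190:330],(600,600),interpolation=3))
E
```

```text
t 6.3 pos [ 0.5159 -0.0086  0.1949] F [-0.4  0.1 -2.2] T [-0.05  0.1   0.05] op 0.0199 g 45.0 x ang 79.9 q [-0.12 -0.08  1.76 -0.    1.46  0.06]
```

View pics/w3.png

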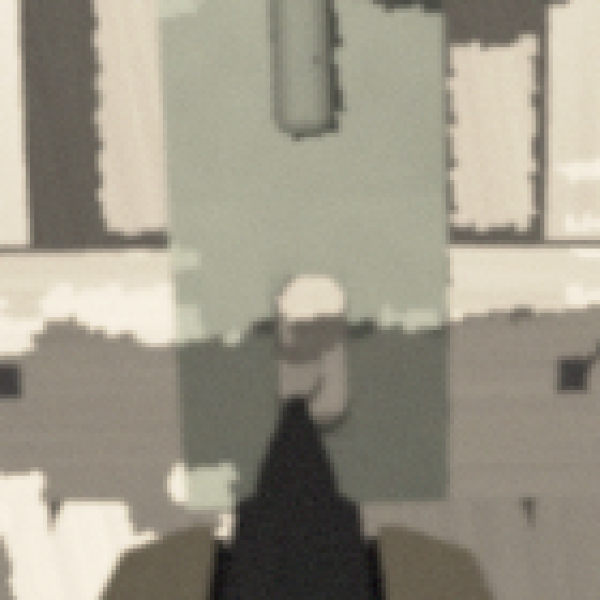

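Request:
move_arm(
  deltas=[0, 0, 0.008, 0, 0, 0, 0, 0, 0, 0.014, 0, 0, 0, 0, 0, 0, 0.019, 0, 0, 0, 0, 0, 0, 0.024, 0, 0, 0, 0, 0, 0, 0.024, 0, 0, 0, 0],
)

```text
t: 6.92
tool_pos: [0.5157, -0.0078, 0.17]
orientation: [-2.406, -2.018, 0.001]
force: [0.1, 0.4, -2.9]
opening: 0.0197
gripper_force: 45.0
```

Request:
move_arm(
  deltas=[0, 0, 0.004, 0, 0, 0, 0, 0, 0, 0.008, 0, 0, 0, 0, 0, 0, 0.012, 0, 0, 0, 0, 0, 0, 0.012, 0, 0, 0, 0],
)

```text
t: 7.42
tool_pos: [0.5159, -0.0079, 0.1582]
orientation: [-2.407, -2.019, 0.001]
force: [0.5, -0.5, -2.7]
opening: 0.0199
gripper_force: 45.0
```

Request:
move_arm(
  deltas=[0, 0, 0.003, 0, 0, 0, 0, 0, -0.0003, 0.006, 0, 0, 0, 0, 0, -0.0005, 0.008, 0, 0, 0, 0, 0, -0.0007, 0.01, 0, 0, 0, 0, 0, -0.0007, 0.01, 0, 0, 0, 0],
)

```text
t: 8.05
tool_pos: [0.5162, -0.0079, 0.1493]
orientation: [2.406, 2.018, 0.002]
force: [5.2, -0.3, 0.8]
opening: 0.0198
gripper_force: 45.0
```

Request:
move_arm(
  deltas=[0, -0.0003, 0.003, 0, 0, 0, 0, 0, -0.0006, 0.006, 0, 0, 0, 0, 0, -0.0009, 0.009, 0, 0, 0, 0, 0, -0.001, 0.01, 0, 0, 0, 0, 0, -0.001, 0.01, 0, 0, 0, 0],
)

```text
t: 8.68
tool_pos: [0.5152, -0.0078, 0.1395]
orientation: [2.406, 2.018, 0.002]
force: [3.2, -1.8, 4.3]
opening: 0.0197
gripper_force: 45.0
```

```bash
python3 -c "
from h import *
st()"
```

```text
t 8.675 pos [ 0.5152 -0.0078  0.1395] F [ 3.2 -1.8  4.3] T [-0.27 -0.71 -0.01] op 0.0197 g 45.0 x ang 79.97 q [-0.11 -0.04  1.83 -0.    1.35  0.06]
```

Request:
move_arm(
  deltas=[-0.0002, -0.0003, 0.003, 0, 0, 0, 0, -0.0003, -0.0006, 0.006, 0, 0, 0, 0, -0.0003, -0.0008, 0.008, 0, 0, 0, 0, -0.0003, -0.0008, 0.008, 0, 0, 0, 0],
)

```text
t: 9.18
tool_pos: [0.5141, -0.0079, 0.1306]
orientation: [2.406, 2.018, 0.001]
force: [6.6, -0.5, 0.4]
opening: 0.02
gripper_force: 45.0
```

```bash
python3 -c "
from h import *
st()"
```

```text
t 9.175 pos [ 0.5141 -0.0079  0.1306] F [ 6.6 -0.5  0.4] T [-0.29 -1.39  0.04] op 0.02 g 45.0 x ang 79.97 q [-0.12 -0.03  1.84  0.    1.33  0.06]
```

Request:
move_arm(
  deltas=[0, -0.0003, 0.002, 0, 0, 0, 0, 0, -0.0005, 0.004, 0, 0, 0, 0, 0, -0.0006, 0.006, 0, 0, 0, 0, 0, -0.0006, 0.007, 0, 0, 0, 0, 0, -0.0006, 0.007, 0, 0, 0, 0],
)

```text
t: 9.8
tool_pos: [0.5136, -0.0078, 0.1237]
orientation: [2.406, 2.018, 0.001]
force: [6.2, -0.3, 0.5]
opening: 0.0198
gripper_force: 45.0
```

```bash
python3 -c "
from h import *
st()"
```

```text
t 9.8 pos [ 0.5136 -0.0078  0.1237] F [ 6.2 -0.3  0.5] T [-0.27 -1.29  0.01] op 0.0198 g 45.0 x ang 79.97 q [-0.11 -0.03  1.85 -0.    1.32  0.06]
```

Request:
move_arm(
  deltas=[0, 0, 0.003, 0, 0, 0, 0, 0, 0, 0.006, 0, 0, 0, 0, 0, 0, 0.008, 0, 0, 0, 0, 0, 0, 0.01, 0, 0, 0, 0, 0, 0, 0.01, 0, 0, 0, 0],
)

```text
t: 10.42
tool_pos: [0.5135, -0.0078, 0.1135]
orientation: [2.406, 2.018, 0.001]
force: [7.2, -1.3, -1.2]
opening: 0.0197
gripper_force: 45.0
```

```bash
python3 -c "
from h import *
st()"
```

```text
t 10.425 pos [ 0.5135 -0.0078  0.1135] F [ 7.2 -1.3 -1.2] T [-0.37 -1.43  0.06] op 0.0197 g 45.0 x ang 79.97 q [-0.11 -0.02  1.86 -0.    1.3   0.06]
```

Request:
move_arm(
  deltas=[0, 0, 0.001, 0, 0, 0, 0, 0, 0, 0.002, 0, 0, 0, 0, 0, 0, 0.003, 0, 0, 0, 0, 0, 0, 0.0035, 0, 0, 0, 0],
)

```text
t: 10.92
tool_pos: [0.5135, -0.0078, 0.1105]
orientation: [2.406, 2.018, 0.001]
force: [4.4, -1.2, 6.4]
opening: 0.0199
gripper_force: 45.0
```

```bash
python3 -c "
from h import *
st()"
```

```text
t 10.925 pos [ 0.5135 -0.0078  0.1105] F [ 4.4 -1.2  6.4] T [-0.25 -0.74 -0.01] op 0.0199 g 45.0 x ang 79.97 q [-0.12 -0.01  1.86 -0.    1.29  0.06]
```

Request:
move_arm(
  deltas=[0, 0, 0.0008, 0, 0, 0, 0, 0, 0, 0.0015, 0, 0, 0, 0, 0, 0, 0.0015, 0, 0, 0, 0],
)

```text
t: 11.3
tool_pos: [0.5136, -0.0078, 0.1104]
orientation: [2.406, 2.018, 0.001]
force: [-0.8, -1.2, 15.3]
opening: 0.0201
gripper_force: 45.0
```

```bash
python3 -c "
from h import *
st()"
```

```text
t 11.3 pos [ 0.5136 -0.0078  0.1104] F [-0.8 -1.2 15.3] T [-0.25  0.27  0.02] op 0.0201 g 45.0 x ang 79.98 q [-0.11 -0.01  1.86 -0.    1.29  0.06]
```

Request:
move_arm(
  deltas=[0, 0, -0.01, 0, 0, 0, 0, 0, 0, -0.03, 0, 0, 0, 0, 0, 0, -0.055, 0, 0, 0, 0, 0, 0, -0.09, 0, 0, 0, 0, 0, 0, -0.125, 0, 0, 0, 0, -0.03, -0.003, -0.14, 0, 0, 0, 0, -0.085, -0.007, -0.14, 0, 0, 0, 0, -0.14, -0.011, -0.14, 0, 0, 0, 0, -0.195, -0.016, -0.14, 0, 0, 0, 0, -0.245, -0.02, -0.125, 0, 0, 0, 0, -0.2614, -0.0222, -0.11, 0, 0, 0, 0, -0.2614, -0.0222, -0.1, 0, 0, 0, 0],
)

```text
t: 12.8
tool_pos: [0.444, -0.2608, 0.2061]
orientation: [-2.405, -2.013, 0.001]
force: [-0.2, 1.2, -2.3]
opening: 0.0197
gripper_force: 45.0
```

```bash
python3 - <<'E'
from h import *
s,im,d=grab('wrist'); st(); P=wcloud(d,s); R=Ro.from_rotvec(s['orientation']).as_matrix()
Q=(P-s['tool_pos'])@R; go([.4463,-.2613,.20])
for z0 in np.arange(.05,.11,.01):
    k=(abs(Q[...,2]-z0)<.005)&(np.hypot(Q[...,0],Q[...,1])<.015)
    if k.sum()>2: a=Q[k]; print(round(z0,3),'x95',np.percentile(a[:,0],95).round(4),'y',a[:,1].min().round(4),a[:,1].max().round(4))
z=P[...,2]; k=(abs(z-.08)<.004)&(abs(P[...,0]-.487)<.12)&(abs(P[...,1]+.252)<.07); print('block',cv2.minAreaRect(P[k][:,:2].astype(np.float32)*1000))
save('w4.png',cv2.resize(im[100:240,190:330],(600,600),interpolation=3))
E
```

```text
t 12.85 pos [ 0.4441 -0.2597  0.205 ] F [-0.1  1.1 -4.3] T [-0.05  0.13 -0.04] op 0.0198 g 45.0 x ang 79.93 q [-0.63 -0.08  1.75  0.    1.48 -0.45]
d [-0.0012  0.0025  0.005 ] turn [-0.005  -0.0031 -0.0012]
0.05 x95 0.0053 y -0.0068 0.0074
0.06 x95 0.0052 y -0.0068 0.0067
0.07 x95 0.0044 y -0.0049 0.0054
0.08 x95 0.0032 y -0.0042 0.0048
0.09 x95 0.0023 y -0.0035 0.0034
0.1 x95 0.0013 y -0.002 0.0025
block ((486.0464782714844, -252.22125244140625), (150.93716430664062, 61.52333068847656), 14.973695755004883)
```

View pics/w4.png

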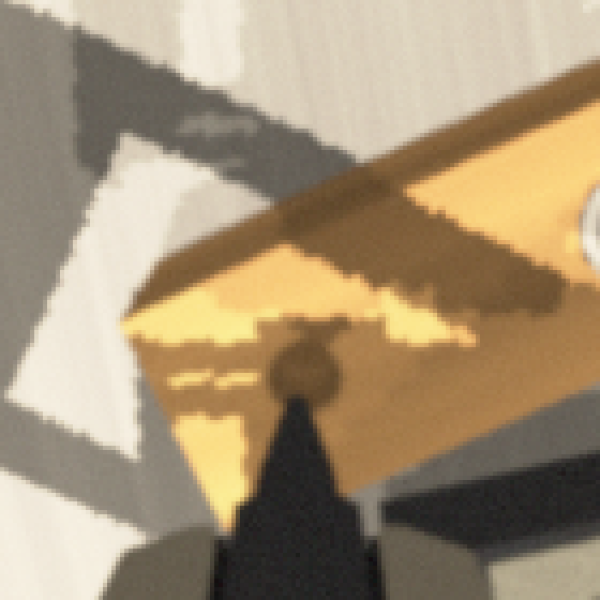

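Picture: the block hole is at about (305,373) in the crop, with the tip just above it at (297,400) and about 2 mm off in tool y. I'll correct that and lower it.

Request:
move_arm(
  deltas=[-0.0012, 0.0022, 0, 0, 0, 0, 0, -0.0012, 0.0022, 0.02, 0, 0, 0, 0, -0.0012, 0.0022, 0.04, 0, 0, 0, 0, -0.0012, 0.0022, 0.05, 0, 0, 0, 0, -0.0012, 0.0022, 0.05, 0, 0, 0, 0],
)

```text
t: 13.48
tool_pos: [0.4471, -0.262, 0.1575]
orientation: [-2.405, -2.018, 0.001]
force: [0.1, -0.4, -1.6]
opening: 0.0196
gripper_force: 45.0
```

```bash
python3 -c "
from h import *
st();go([.4459,-.2612,.1125])"
```

```text
t 13.475 pos [ 0.4471 -0.262   0.1575] F [ 0.1 -0.4 -1.6] T [-0.05  0.12  0.04] op 0.0196 g 45.0 x ang 80.01 q [-0.63 -0.04  1.8   0.    1.39 -0.45]
d [ 0.0005 -0.0013  0.045 ] turn [-0.0018 -0.0009  0.0001]
```

Request:
move_arm(
  deltas=[0.0005, -0.001, 0, 0, 0, 0, 0, 0.0005, -0.001, 0.01, 0, 0, 0, 0, 0.0005, -0.001, 0.02, 0, 0, 0, 0, 0.0005, -0.001, 0.03, 0, 0, 0, 0, 0.0005, -0.001, 0.03, 0, 0, 0, 0],
)

```text
t: 14.1
tool_pos: [0.446, -0.2617, 0.1271]
orientation: [-2.406, -2.018, 0.001]
force: [-2.5, 2.0, -3.8]
opening: 0.0201
gripper_force: 45.0
```

```bash
python3 -c "
from h import *
st();go([.4459,-.2612,.1125])"
```

```text
t 14.1 pos [ 0.446  -0.2617  0.1271] F [-2.5  2.  -3.8] T [0.62 0.61 0.05] op 0.0201 g 45.0 x ang 79.97 q [-0.63 -0.02  1.83 -0.    1.33 -0.45]
d [ 0.0005 -0.0002  0.0146] turn [-0.0017 -0.0008 -0.0005]
```

Request:
move_arm(
  deltas=[0.0003, -0.0005, 0.005, 0, 0, 0, 0, 0.0003, -0.0005, 0.01, 0, 0, 0, 0, 0.0003, -0.0005, 0.014, 0, 0, 0, 0, 0.0003, -0.0005, 0.015, 0, 0, 0, 0],
)

```text
t: 14.6
tool_pos: [0.4461, -0.2616, 0.1133]
orientation: [-2.407, -2.019, 0.0]
force: [-3.7, 3.1, 0.1]
opening: 0.02
gripper_force: 45.0
```

```bash
python3 -c "
from h import *
st()"
```

```text
t 14.6 pos [ 0.4461 -0.2616  0.1133] F [-3.7  3.1  0.1] T [0.71 0.84 0.01] op 0.02 g 45.0 x ang 79.97 q [-0.63 -0.01  1.85  0.    1.3  -0.45]
```

Request:
move_arm(
  deltas=[0, 0, 0, 0, 0, 0, 0.4, 0, 0, 0, 0, 0, 0, 0.4, 0, 0, -0.015, 0, 0, 0, 0.4, 0, 0, -0.05, 0, 0, 0, 0.4, 0, 0, -0.1, 0, 0, 0, 0.4, 0.017, 0.038, -0.11, 0, 0, 0, 0.4, 0.034, 0.076, -0.1, 0, 0, 0, 0.4, 0.034, 0.076, -0.08, 0, 0, 0, 0.4, 0.034, 0.076, -0.08, 0, 0, 0, 0.4],
)

```text
t: 15.72
tool_pos: [0.5257, -0.2409, 0.1919]
orientation: [-2.404, -2.017, 0.002]
force: [-0.4, 0.6, 0.9]
opening: 0.037
gripper_force: 0.0
```

```bash
python3 - <<'E'
from h import *
s,im,d=grab('wrist'); st(); P=wcloud(d,s); z=P[...,2]
for n,c,lo,hi in [('drift',(.4465,-.2625),.145,.165),('bolt',(.5277,-.2415),.088,.105)]:
    k=(z>lo)&(z<hi)&(np.hypot(P[...,0]-c[0],P[...,1]-c[1])<.025)
    if k.sum(): print(n,k.sum(),P[k].mean(0).round(4),cv2.minAreaRect(P[k][:,:2].astype(np.float32)*1000))
go([.5265,-.2413,.0955])
save('w5.png',im)
E
```

```text
t 15.775 pos [ 0.5259 -0.2414  0.1931] F [0.2 0.1 0.6] T [-0.07  0.11 -0.  ] op 0.0372 g 0.0 x ang 79.97 q [-0.52  0.09  1.59 -0.    1.46 -0.34]
drift 162 [ 0.4491 -0.2554  0.1497] ((448.046875, -255.32049560546875), (7.369239330291748, 19.884418487548828), 75.07622528076172)
bolt 443 [ 0.5265 -0.2398  0.0952] ((526.1847534179688, -240.45700073242188), (20.534366607666016, 19.617111206054688), 78.1238784790039)
d [0.0002 0.0008 0.0976] turn [-0.002  -0.0004 -0.0006]
```

View pics/w5.png

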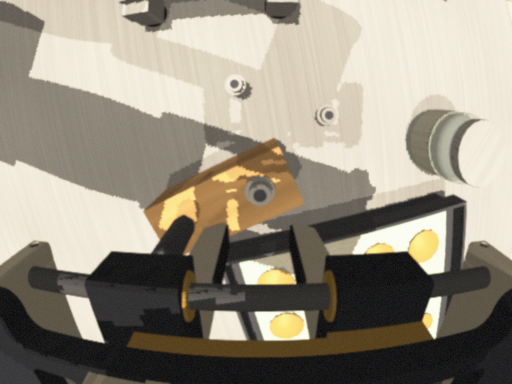

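Request:
move_arm(
  deltas=[0.0004, 0.0005, 0.04, 0, 0, 0, 0.4, 0.0004, 0.0005, 0.075, 0, 0, 0, 0.4, 0.0004, 0.0005, 0.09, 0, 0, 0, 0.4, 0.0004, 0.0005, 0.097, 0, 0, 0, 0.4, 0.0004, 0.0005, 0.097, 0, 0, 0, 0.4, 0.0004, 0.0005, 0.097, 0, 0, 0, 0, 0.0004, 0.0005, 0.097, 0, 0, 0, 0, 0.0004, 0.0005, 0.097, 0, 0, 0, 0],
  squeeze=40,
)

```text
t: 16.77
tool_pos: [0.5275, -0.2414, 0.0977]
orientation: [2.407, 2.019, -0.001]
force: [-3.8, 1.1, 5.3]
opening: 0.0199
gripper_force: 40.0
```

```bash
python3 -c "
from h import *
st()"
```

```text
t 16.775 pos [ 0.5275 -0.2414  0.0977] F [-3.8  1.1  5.3] T [ 0.09  0.84 -0.04] op 0.0199 g 40.0 x ang 79.98 q [-0.52  0.18  1.68 -0.    1.28 -0.34]
```

Request:
move_arm(
  deltas=[0, 0, -0.02, 0, 0, 0, 0, 0, 0, -0.06, 0, 0, 0, 0, 0, 0, -0.1, 0, 0, 0, 0, 0, 0, -0.13, 0, 0, 0, 0, 0, 0, -0.13, 0, 0, 0, 0],
)

```text
t: 17.4
tool_pos: [0.5295, -0.2422, 0.2315]
orientation: [2.402, 2.014, 0.004]
force: [0.8, -0.4, -1.2]
opening: 0.0198
gripper_force: 40.0
```

```bash
cat > b.py <<'E'
from h import *
s,im,d=grab('wrist'); st(); P=wcloud(d,s); R=Ro.from_rotvec(s['orientation']).as_matrix()
Q=(P-s['tool_pos'])@R
for z0 in np.arange(0,.066,.004):
    k=(abs(Q[...,2]-z0)<.002)&(np.hypot(Q[...,0],Q[...,1])<.02)
    if k.sum()>2: a=Q[k]; print(round(z0,3),k.sum(),'x',np.percentile(a[:,0],[5,95]).round(4),'y',a[:,1].min().round(4),a[:,1].max().round(4))
E
python3 b.py; python3 - <<'E'
from h import *
import glob
s,im,d=grab('wrist'); save('w6.png',cv2.resize(im[140:280,190:330],(600,600),interpolation=3)); go([.514,-.05,.226])
E
```

```text
t 17.45 pos [ 0.5285 -0.2416  0.2288] F [-0.   0.  -1.7] T [-0.07  0.04  0.  ] op 0.0198 g 40.0 x ang 79.98 q [-0.52  0.08  1.55  0.    1.51 -0.34]
0.0 521 x [-0.0065  0.0092] y -0.0177 0.0177
0.004 555 x [-0.008   0.0099] y -0.0178 0.0179
0.008 179 x [0.0036 0.0104] y -0.0178 0.0178
0.012 92 x [0.0052 0.0106] y -0.0156 0.0163
0.016 327 x [0.006  0.0138] y -0.0119 0.0125
0.02 13 x [0.0094 0.0139] y -0.0087 0.0119
0.036 3 x [0.0075 0.0077] y -0.0007 0.0013
0.04 24 x [0.0054 0.0076] y -0.005 0.0049
0.044 32 x [0.0044 0.0072] y -0.0057 0.0064
0.048 34 x [0.0029 0.0074] y -0.0066 0.0065
0.052 32 x [0.0033 0.0075] y -0.0067 0.0066
0.056 36 x [0.0025 0.0075] y -0.0069 0.0067
0.06 23 x [0.0027 0.0074] y -0.0069 0.0068
d [ 0.1859 -0.0467  0.0008] turn [ 0.0007  0.0002 -0.0004]
```

View pics/w6.png

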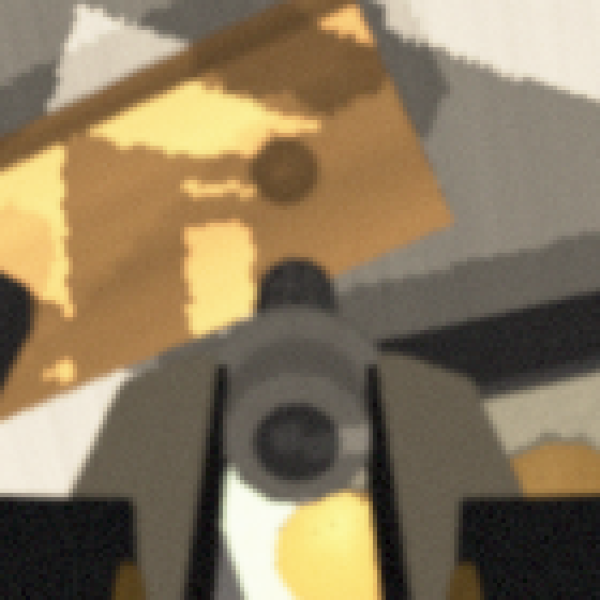

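Request:
move_arm(
  deltas=[0.055, -0.0135, 0, 0, 0, 0, 0, 0.11, -0.027, 0, 0, 0, 0, 0, 0.165, -0.04, 0, 0, 0, 0, 0, 0.21, -0.052, 0.02, 0, 0, 0, 0, 0.2255, -0.0553, 0.045, 0, 0, 0, 0, 0.2255, -0.0553, 0.065, 0, 0, 0, 0, 0.2255, -0.0553, 0.065, 0, 0, 0, 0, 0.2255, -0.0553, 0.065, 0, 0, 0, 0],
)

```text
t: 18.5
tool_pos: [0.5122, -0.0097, 0.1616]
orientation: [-2.407, -2.018, 0.001]
force: [-0.5, -0.1, -0.8]
opening: 0.0194
gripper_force: 40.0
```

```bash
python3 b.py | head -1; python3 -c "
from h import *
go([.5132,-.0099,.15])
s,im,d=grab('wrist');st()
save('w7.png',cv2.resize(im[100:240,190:330],(600,600),interpolation=3))"
```

```text
t 18.55 pos [ 0.5126 -0.0098  0.1622] F [-0.4 -0.5 -1. ] T [-0.01  0.11 -0.03] op 0.0197 g 40.0 x ang 79.94 q [-0.12 -0.07  1.81 -0.    1.39  0.06]
d [0.     0.0006 0.0122] turn [ 0.0005  0.     -0.001 ]
t 18.6 pos [ 0.5128 -0.0099  0.1625] F [ 0.4  0.  -1.9] T [-0.07  0.09 -0.01] op 0.0195 g 40.0 x ang 79.94 q [-0.12 -0.07  1.81  0.    1.39  0.06]
```

View pics/w7.png

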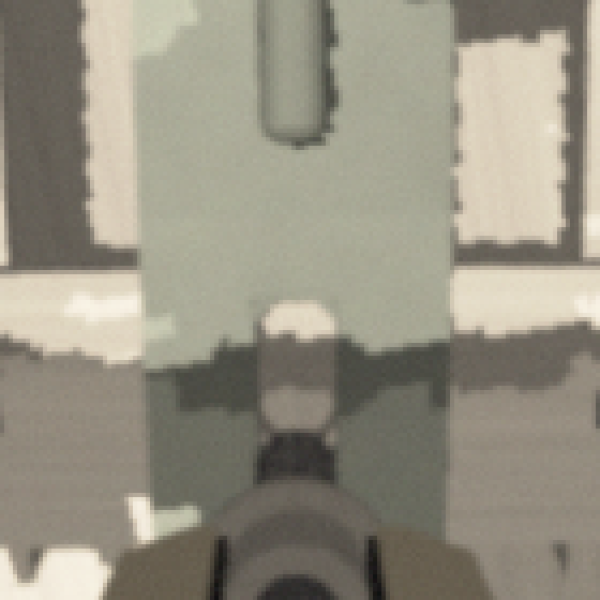

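Picture: the shank (257 to 335) lines up with the slot (258 to 335). I'll lower it slowly.

Request:
move_arm(
  deltas=[0, 0.0004, 0.01, 0, 0, 0, 0, 0, 0.0004, 0.018, 0, 0, 0, 0, 0, 0.0004, 0.023, 0, 0, 0, 0, 0, 0.0004, 0.028, 0, 0, 0, 0, 0, 0.0004, 0.03, 0, 0, 0, 0],
)

```text
t: 19.23
tool_pos: [0.5125, -0.0095, 0.1312]
orientation: [-2.407, -2.018, 0.001]
force: [0.5, 0.4, -1.5]
opening: 0.0196
gripper_force: 40.0
```

```bash
python3 -c "
from h import *
st();go([.5132,-.0099,.0957])"
```

```text
t 19.225 pos [ 0.5125 -0.0095  0.1312] F [ 0.5  0.4 -1.5] T [-0.04  0.09  0.06] op 0.0196 g 40.0 x ang 79.97 q [-0.12 -0.04  1.84  0.    1.34  0.06]
d [-0.0002  0.0008  0.0355] turn [-0.0006 -0.     -0.0005]
```

Request:
move_arm(
  deltas=[-0.0002, 0.0005, 0.002, 0, 0, 0, 0, -0.0002, 0.0005, 0.004, 0, 0, 0, 0, -0.0002, 0.0005, 0.006, 0, 0, 0, 0, -0.0002, 0.0005, 0.007, 0, 0, 0, 0],
)

```text
t: 19.73
tool_pos: [0.5131, -0.0098, 0.1245]
orientation: [-2.407, -2.019, 0.0]
force: [-0.8, -0.5, -0.6]
opening: 0.0198
gripper_force: 40.0
```

```bash
python3 -c "
from h import *
st();go([.5132,-.0099,.0957])"
```

```text
t 19.725 pos [ 0.5131 -0.0098  0.1245] F [-0.8 -0.5 -0.6] T [-0.07  0.09  0.03] op 0.0198 g 40.0 x ang 79.97 q [-0.12 -0.03  1.85  0.    1.32  0.06]
d [-0.0001  0.0001  0.0288] turn [-0.0001  0.     -0.0004]
```

In the hole with no force. Continuing down.

Request:
move_arm(
  deltas=[0, 0, 0.006, 0, 0, 0, 0, 0, 0, 0.012, 0, 0, 0, 0, 0, 0, 0.018, 0, 0, 0, 0, 0, 0, 0.023, 0, 0, 0, 0, 0, 0, 0.026, 0, 0, 0, 0, 0, 0, 0.0275, 0, 0, 0, 0, 0, 0, 0.0275, 0, 0, 0, 0],
)

```text
t: 20.6
tool_pos: [0.5132, -0.0098, 0.0971]
orientation: [2.407, 2.019, 0.0]
force: [0.1, 0.4, -1.2]
opening: 0.0197
gripper_force: 40.0
```

```bash
python3 -c "
from h import *
st()"
```

```text
t 20.6 pos [ 0.5132 -0.0098  0.0971] F [ 0.1  0.4 -1.2] T [-0.08  0.07 -0.03] op 0.0197 g 40.0 x ang 79.97 q [-0.12  0.    1.87  0.    1.27  0.06]
```

Request:
move_arm(
  deltas=[0, 0, 0.0008, 0, 0, 0, 0, 0, 0, 0.0016, 0, 0, 0, 0, 0, 0, 0.0022, 0, 0, 0, 0, 0, 0, 0.0022, 0, 0, 0, 0],
)

```text
t: 21.1
tool_pos: [0.5134, -0.0098, 0.0957]
orientation: [2.407, 2.019, 0.0]
force: [-2.3, 0.2, 5.6]
opening: 0.0197
gripper_force: 40.0
```

```bash
python3 -c "
from h import *
st()"
```

```text
t 21.1 pos [ 0.5134 -0.0098  0.0957] F [-2.3  0.2  5.6] T [-0.01  0.61 -0.03] op 0.0197 g 40.0 x ang 79.98 q [-0.12  0.    1.87 -0.    1.27  0.06]
```

Seated at the predicted height (0.0957). Releasing and retreating.

Request:
move_arm(
  deltas=[0, 0, -0.001, 0, 0, 0, 0.3, 0, 0, -0.001, 0, 0, 0, 0.35, 0, 0, -0.001, 0, 0, 0, 0.35, 0, 0, -0.02, 0, 0, 0, 0.35, 0, 0, -0.06, 0, 0, 0, 0.35, -0.02, 0, -0.11, 0, 0, 0, 0.35, -0.05, 0, -0.15, 0, 0, 0, 0.35, -0.08, 0, -0.17, 0, 0, 0, 0.35, -0.08, 0, -0.17, 0, 0, 0, 0.35],
)

```text
t: 22.22
tool_pos: [0.5003, -0.0905, 0.2688]
orientation: [2.406, 2.013, 0.005]
force: [-0.6, 0.7, -0.1]
opening: 0.0325
gripper_force: 0.0
```

```bash
python3 - <<'E'
from h import *
st(); s,im,d=grab('wrist'); P=wcloud(d,s); z=P[...,2]; r=np.hypot(P[...,0]-.5133,P[...,1]+.0096)
for n,k in [('head',(r<.016)&(z>.088)),('washer',(r<.018)&(r>.0115)&(z<.088)&(z>.0785)),('foot',(r<.03)&(r>.022)&(abs(z-.078)<.006))]: print(n,k.sum(),P[k].mean(0).round(4),P[k].std(0).round(4))
k=(r<.012)&(z>.09)
A=np.c_[P[k][:,:2]-P[k][:,:2].mean(0),np.ones(k.sum())]; print('tilt',np.linalg.lstsq(A,P[k][:,2],rcond=None)[0])
Pt=cloud('top',robot.read_camera('top')[1]); k=(np.hypot(Pt[...,0]-.446,Pt[...,1]+.2622)<.02)&(Pt[...,2]>.14); print('drift',k.sum(),Pt[k].mean(0).round(4))
c=wproj((.5133,-.0096,.09),s); u,v=int(c[0]),max(70,int(c[1])); save('w8.png',cv2.resize(im[v-70:v+70,u-70:u+70],(560,560),interpolation=3))
E
```

```text
t 22.225 pos [ 0.5003 -0.0905  0.2688] F [-0.6  0.7 -0.1] T [-0.04  0.1   0.01] op 0.0325 g 0.0 x ang 79.83 q [-0.28 -0.14  1.69 -0.    1.59 -0.1 ]
head 1062 [ 0.5137 -0.0123  0.343 ] [0.0025 0.0028 0.1412]
washer 144 [ 0.5159 -0.0108  0.0798] [0.0088 0.0093 0.0007]
foot 925 [ 0.5134 -0.0094  0.0772] [0.0191 0.0181 0.0008]
tilt [ -1.79348301 -24.86192855   0.34296574]
drift 21 [ 0.4496 -0.2548  0.1469]
```

View pics/w8.png

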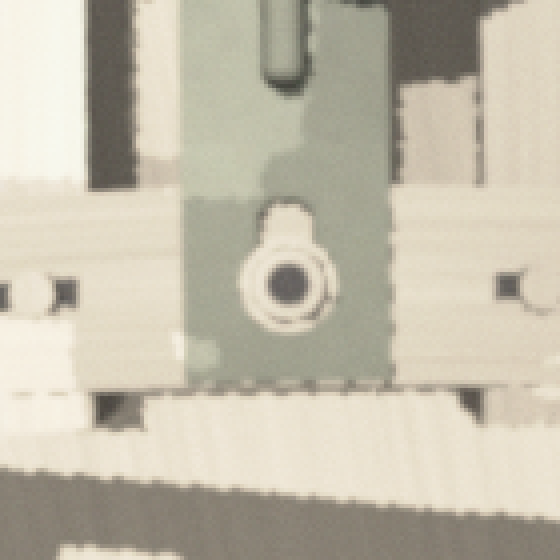

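The bolt is at (288,284), home and upright. Its washer's top is 2.6 mm above the foot, so the washer lies flat. The drift was seen standing in the block earlier.

```bash
python3 -c "
from plant import robot
print(robot.close_job())"
```

```text
the job is handed in; nothing more can be done
None
```

The job is handed in at about 22 s: the drift eased the foot into line until its shoulder was down, it is back in the block, and the bolt is fully home and upright with its washer flat on the foot.

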